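# Close up the stores before grinding

## Task

Grinding is about to start, so close up the two stores on the bench: push the yellow-fronted drawer of the blue cabinet fully home, and push the raised lid of the green box down flat until it is shut, in either order. Do it by pushing from outside with the fingertips: do not reach into the drawer or under the lid or grip them, do not open either any wider, and slam neither. Leave the loose things on the bench where they are.

Things in the scene. Friction and masses are not known exactly. Their poses are not given: they have to be found in the camera images.
- cabinet: Blue steel bench cabinet, 180 deep x 200 wide x 142 high, fixed; it and the green box stand side by side, either one on the left. Origin on the bench, midway across the width, 40 mm behind the cabinet's front face. x points into the cabinet, y along its width, z up. The upper, yellow-fronted drawer works; the grey lower front is a fixed dummy.
- drawer (a joint): How far the yellow-fronted drawer is out, in m, along the cabinet's -x: 0 is shut (front flush with the cabinet's face, against a stop); starts 0.055 to 0.10, runner ends at 0.13. Friction about 2 N, damping about 6 N per m/s; it stays where it is left. Behind its front is an open grey tray of hardware, 140 x 180 x 46, that the fingers must stay out of.
- drawer_front (a point): Point on the flat outer face of the yellow drawer front, midway across, 112 mm above the bench; moves with the drawer, axes as the cabinet's (the face looks to -x). The front is 186 wide, 72 to 134 mm above the bench. Below the point a pull ledge, 120 long, sticks out 13 mm, at 81 to 89 mm above the bench; above it the face is flat.
- box: Green steel box of orange grinding discs, 150 deep (x) x 200 wide (y) x 80 high, fixed to the bench. Origin at the centre of its underside; x points to the hinge side (away from the robot at zero yaw), y along its width, z up. Hinge along its +x top edge.
- lid (a joint): Opening angle of the green lid, in rad: 0 is shut (flat on the box's rim, against a stop); starts 0.8 to 1.2, raised over the box with its top face looking up and away from the robot; the free edge rises as the angle grows. Stiff hinge (about 0.5 N m of friction): the lid stays where it is left and must be pushed all the way down.
- lid_hinge (a point): Point on the lid's hinge axis, midway across, 80 mm above the bench, at the box's far top edge. It turns with the lid: its x points from the free edge to the hinge, y along the hinge, z out of the lid's top face. The lid's top face is 8 mm above the axis along that z.
- lid_edge (a point): Middle of the lid's free edge, on its top face, 150 mm from the hinge axis; axes as lid_hinge. The lid is a flat plate 8 mm thick, 204 mm wide, with a thin yellow stripe near the hinge; on its underside is a black lining, 3 mm thick, that the fingers must not touch.
- spray_can: Red spray can, 52 mm across, 170 mm tall, standing behind the work; origin: centre of its underside. Bystander: leave it alone.
- jar: Amber jar with a steel cap, 56 mm across, 80 mm tall, standing in front of the work; origin: centre of its underside. Bystander: leave it alone.
- mug: White mug, 80 mm across, 90 mm tall, standing to the left; origin: centre of its underside. Bystander: leave it alone.
- wrench: Steel wrench lying flat near the robot; origin: centre of its underside. Bystander: leave it alone.
- hammer: Hammer lying to the right; origin: centre of its underside. Bystander: leave it alone.
- collar: Steel collar, 60 mm across, 25 mm tall, lying flat near the robot; origin: centre of its underside. Bystander: leave it alone.
- screwdriver: Screwdriver lying to the left, behind the mug; origin: centre of its underside. Bystander: leave it alone.

How it is judged (in metres and radians):
At the end, for the whole second after the job is handed in: The drawer is within 5 mm of fully shut and the lid within 0.05 rad of flat on the box, both at rest (value of joint drawer below 0.005 m and value of joint lid below 0.05 rad and velocity of joint drawer between -0.01 and 0.01 m/s and velocity of joint lid between -0.05 and 0.05 rad/s); the robot touches nothing.
It fails at once if the fingers reach into the drawer (as in pinching its front) (contact force between the fingers and drawer_c2 above 1 N or contact force between the fingers and drawer_c3 above 1 N or contact force between the fingers and drawer_c4 above 1 N or contact force between the fingers and drawer_c5 above 1 N or contact force between the fingers and drawer_c6 above 1 N or contact force between the fingers and drawer_c7 above 1 N).
It fails at once if the fingers touch the lid's underside (as in pinching or lifting it) (contact force between the fingers and lid_c1 above 1 N).
It fails at once if the drawer is pulled out beyond 115 mm or the lid raised beyond 1.35 rad (value of joint drawer above 0.115 m or value of joint lid above 1.35 rad).
It fails at once if the drawer is slammed (over 0.5 m/s) or the lid is slammed (over 4 rad/s) (velocity of joint drawer below -0.5 m/s or velocity of joint lid below -4 rad/s).
It fails at once if a loose thing on the bench is moved or lifted by more than 30 mm (distance of any of spray_can, jar, mug, wrench, hammer, collar, screwdriver from where it was at the start of the episode above 0.03 m).
It also fails if it takes over 51 s, if anything falls off the work surface, if the arm or the gripper's body presses on something with over 40 N, if the wrist force passes 120 N, or if a joint passes its speed limit or range.

## Robot

A 6-joint arm with a two-finger parallel gripper is mounted at the origin on the work surface. World frame = base frame: x ahead of the robot, y to its left, z up, the work surface at z = 0. Lengths are in mm, angles in rad, forces in N, time in s.
With the tool pointing down it reaches from about 250 to 725 mm from the base axis. Payload 4 kg.
Tool frame: the origin (TCP) lies on the centre line of the jaws, within the pads' length; the fingertips stand 14 mm ahead of it and the grasp point (between the pads) lies 5 mm behind it (bot.tip_reach is the distance from the TCP to the fingertips, in mm); z points along the fingers, y is the line along which they close (so a half turn about z gives the same grasp; the last joint's range is limited). The gripper opens to 85 mm and grips with 20 to 120 N. Pads are 22 mm wide; open, the fingers measure 114 mm over their backs; the gripper's body (76 mm by 85 mm) begins 54 mm behind the grasp point. The pads swing forward as they close: fully open they stand 13 mm farther back than shut.
Start: joints at [1.106, 0.241, 0.005, 1.335, 0, 1.571], TCP at [224.12, 446.956, 245.306] pointing down, gripper open.
Joint ranges: [-2.72, 2.72], [-1.05, 1.87], [-1.09, 1.28], [-1.99, 2.15], [-1.42, 1.44], [-3.14, 3.14]. Speed limits (rad/s): [2.79, 2.79, 3.14, 3.14, 3.14, 3.14].

## Interface

Orientations are given as a 3x3 rotation matrix whose columns are the frame's x, y, z axes.
In Python, from station import bot gives the robot as it stands.
- The arm moves only by the tool arm_command, never from a script. Its argument "plan" is a list of rows, each a list of 6 numbers: the shift along the world's x, y, z normalised to -1 to 1, where 1 is 0.02 m, then the turn, a rotation vector about the world's x, y, z normalised to -1 to 1, where 1 is 0.12 rad. In form: [[dx, dy, dz, rx, ry, rz], ...]. A call has 1 to 10 rows; each row shifts and turns the commanded pose from where the row before left it; what a row does not reach is not made up. A row lasts 1/12 s, in which the tool goes at most 41.7 mm and 7.16 degrees, less where a joint would pass 70% of its speed; a pose out of reach is approached as far as the arm can. A call with a number of a shift or a turn outside -1 to 1 is refused whole. A call with a gripper value outside its range is refused whole. "grip" is the gripper's target within -1 to 1 (shut at 1, half-way at 0, fully open at -1), set as the call begins (left out, the last holds). The fingers move at their own pace and stop on an object; the grip force is fixed at half the most. Time passes only in rows, so rows that do not move let the fingers close. It gives the time, the measured TCP pose, the force, the opening and the grip force at its end, in the units of the state.
- bot.sense(): the state, without advancing time (a new reading comes with each control period).
- bot.capture(name): name is "scene" or "top" or "wrist"; returns a dict with "img" (384x512x3 uint8, red, green, blue), "depth" (384x512 float32, mm along the optical axis (not along the pixel's ray), 0 where there is no reading), "vertical_fov" (degrees; the focal length in pixels is half the picture's height over the tangent of half this angle, whatever the lens; pixels are square), "cx", "cy" (the principal point, pixels), "pose" (4x4, takes a point from camera to world coordinates); the wrist camera has in their place "T_tool_cam" (4x4, takes a point from camera to tool coordinates, whose origin is the TCP and whose axes are the flange's). Camera axes: x right, y down, z forward; pixel columns grow to the right and rows downward; lengths in mm; the calibration is good to about 2 mm. The wrist camera is an equidistant fisheye: a pixel r from the principal point sees the ray r / f radians off the axis. A picture is of the moment at which its call begins: read the wrist's pose just before it.
- bot.sign_off(): hands the job in; it is judged then, once.
Trained networks look in the newest picture that a camera, given by its name, has taken for a name from the list of things; names that differ only in an ending like _2 or _b are one class to them, and where a whole thing is asked for, a point or a joint stands for the part that bears it (a point fixed in the world has none). Each returns a list of dicts, best first, with "score" (0 to 1); they miss things now and then, are a little off and sometimes report something else, mostly with a low value. They report only what shows in the picture. A call takes as long as a camera call.
- bot.spot_in(name, camera): "point" ([column, row] in pixels, amid what is visible of it).
- bot.pinpoint(name, camera): "point" ([column, row] in pixels: a listed point, or the origin of a listed thing).
The state is a dict: "clock": time; "qpos": joint angles; "joint_vel": joint speeds; "joint_efforts": joint torques, N m; "tcp_pos": TCP position; "ee_rot": TCP orientation; "force": force on the tool from outside, world axes, zero at the start; "ft_torque": the same for the moment, N m; "width": finger opening in mm; "gripper_force": force on a finger pad.
Only numpy, scipy, OpenCV 4.12 (cv2) and the standard library are available. Lean on these libraries where they do the work, as an engineer would, in place of code of your own. Each camera call takes 0.05 s, during which the arm holds its last target. There are 200 camera calls.

## Working session

There is one attempt and no reset: what is moved stays moved. The work goes in short steps, Python scripts to look and compute and a tool call to move; the robot and the scene stay as the last step left them, time stands still between calls to the robot, and variables do not carry over. Pictures are saved under pics/ and viewed, at most 10 in all, crops included, and the job is handed in when it is done.

Besides the shell and the picture viewer there is one more tool, called after "Request:" as name([rows], argument=value, ...), one row to a line, values as JSON. arm_command: Moves the arm, as the interface text tells. Scaled input: -1 to 1 covers 0.02 m each way for a shift and 0.12 rad each way for a turn. Its arguments: {"type":"object","properties":{"plan":{"type":"array","items":{"type":"array","items":{"type":"number"}}},"grip":{"type":"number"}},"required":["plan"]}

```bash
mkdir -p pics; cat > h.py <<'E'
from station import bot
import numpy as np, cv2
def cap(n):
    c=bot.capture(n); c['f']=c['img'].shape[0]/2/np.tan(np.radians(c['vertical_fov'])/2); return c
def world(c,u,v,d=None):
    u=np.asarray(u,float);v=np.asarray(v,float)
    if d is None: d=c['depth'][v.astype(int),u.astype(int)]
    P=np.stack([(u-c['cx'])/c['f']*d,(v-c['cy'])/c['f']*d,d],-1)
    return P@c['pose'][:3,:3].T+c['pose'][:3,3]
def save(c,name): cv2.imwrite('pics/'+name,c['img'][:,:,::-1])
E
python3 - <<'E'
from h import *
np.set_printoptions(precision=1,suppress=True)
for n in ['scene','top']:
    c=cap(n); save(c,n+'1.png'); np.save(n+'.npy',c,allow_pickle=True)
    print(n,c['pose'],c['f'])
    for t in ['drawer_front','lid_edge','lid_hinge','box','cabinet','jar','mug','spray_can']:
        r=bot.pinpoint(t,n)
        for q in r[:1]:
            p=q['point']; 
            try: print(t,np.array(p),round(q['score'],2),world(c,p[0],p[1]))
            except Exception as e: print(t,p,e)
E
```

```text
scene [[   0.8    0.4   -0.4 1043.4]
 [   0.6   -0.6    0.6 -726.2]
 [   0.    -0.7   -0.7 1019.6]
 [   0.     0.     0.     1. ]] 353.19171391169556
drawer_front [263.8 144. ] 0.56 [483.5 209.4 110.5]
lid_edge [223.6 206. ] 0.79 [ 596.7 -195.   197.1]
lid_hinge [254.8 242. ] 0.8 [ 691.7 -159.    42.5]
box [230.8 245.7] 0.58 [ 673.2 -263.6  132.7]
jar [223.5 182.2] 0.71 [429.7  11.2  26.2]
mug [283.  135.4] 0.59 [517.7 300.8 110.7]
spray_can [302.2 232. ] 0.6 [798.5 -25.9  33.9]
top [[   0.    -1.     0.1  395.8]
 [  -1.    -0.     0.   -34.3]
 [  -0.    -0.1   -1.  1234.6]
 [   0.     0.     0.     1. ]] 404.11210516754466
drawer_front [172.6 225.5] 0.83 [473.2 218.  133.6]
lid_edge [327.4 181.3] 0.6 [ 614.1 -221.9   36.5]
lid_hinge [313.5 151.6] 0.67 [ 692.  -175.3   89.3]
box [315.1 182.7] 0.56 [ 609.9 -185.1   35.7]
cabinet [194.2 190.6] 0.88 [568.8 159.9 141.4]
jar [242.1 251.4] 0.69 [404.3  29.7  82.5]
mug [110.9 237.6] 0.9 [444.6 434.8   7.5]
spray_can [328.4 268. ] 0.43 [ 357.4 -223.2   10.3]
```

View pics/scene1.png

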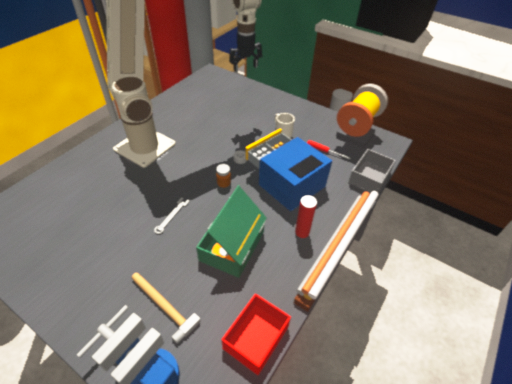

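View pics/top1.png

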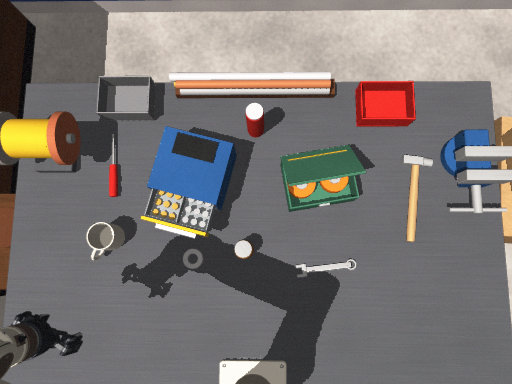

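The cabinet is on the left in the top view, with its yellow front running from about (143,218) to (206,234). The box is on the right, with its lid raised over (282–365, 148–210). The jar is at (243,249) and the collar at (193,258). Next I fit both from the depth data.

```bash
python3 - <<'E'
from h import *
np.set_printoptions(precision=3,suppress=True)
P={}
for n in ['scene','top']:
    c=np.load(n+'.npy',allow_pickle=True).item()
    V,U=np.mgrid[:384,:512]; W=world(c,U,V,c['depth']); ok=c['depth']>0
    hsv=cv2.cvtColor(c['img'],cv2.COLOR_RGB2HSV); h,s,v=[hsv[...,i].astype(int) for i in range(3)]
    x,y,z=W[...,0],W[...,1],W[...,2]
    reg=ok&(x>380)&(x<800)&(z>20)&(z<330)
    blue=reg&(h>100)&(h<125)&(s>120)&(y>0)&(y<450)&(abs(z-142)<6)
    yel=reg&(h>20)&(h<35)&(s>130)&(y>30)&(y<400)&(z>60)&(z<150)
    grn=reg&(h>55)&(h<90)&(s>90)&(y<0)&(y>-400)
    print(n,blue.sum(),yel.sum(),grn.sum(), 'ztop',np.median(z[blue]))
    r=cv2.minAreaRect(W[blue][:,:2].astype(np.float32)); print('cab',r, cv2.boxPoints(r))
    q=W[yel]; print('yel',q.min(0),q.max(0),len(q))
    vx,vy,x0,y0=cv2.fitLine(q[:,:2].astype(np.float32),cv2.DIST_HUBER,0,1,1).ravel(); print('line',vx,vy,x0,y0,'ang',np.degrees(np.arctan2(-vx,vy)))
    t=(q[:,:2]-[x0,y0])@[vx,vy]; print('t',np.percentile(t,[1,99]))
    P[n]=W[grn]
    # ransac plane
    A=W[grn];A=A[A[:,2]>88];rng=np.random.default_rng(0);best=(0,)
    for i in range(500):
        a=A[rng.choice(len(A),3,False)];nn=np.cross(a[1]-a[0],a[2]-a[0]);nn/=np.linalg.norm(nn)+1e-9
        m=abs((A-a[0])@nn)<3
        if m.sum()>best[0]: best=(m.sum(),m)
    B=A[best[1]];ctr=B.mean(0);nn=np.linalg.svd(B-ctr,full_matrices=False)[2][2];nn*=np.sign(nn[2])
    yaw=np.arctan2(nn[1],nn[0]); th=np.arctan2(np.hypot(nn[0],nn[1]),nn[2])
    hx=np.array([np.cos(yaw),np.sin(yaw),0]);ly=np.cross([0,0,1],hx)
    print('lid n',nn,'ang',th,'yaw',yaw,'cnt',len(A),best[0],'ctr',ctr)
    lx=np.cross(ly,nn)
    a=(B-ctr)@lx;b=(B-ctr)@ly
    la,lb=np.percentile(a,[.5,99.5]),np.percentile(b,[.5,99.5]);print('along',la,'across',lb)
    m=(lb.sum()/2)
    print('edge',ctr+lx*la[0]+ly*m,'hingeend',ctr+lx*la[1]+ly*m)
    for t in ['jar','collar','wrench']:
        r=bot.spot_in(t,n)
        if r: p=r[0]['point'];print(t,p,world(c,p[0],p[1]))
E
```

```text
scene 1473 154 2500 ztop 142.16701422597555
cab ((646.5313110351562, 172.53579711914062), (204.0693359375, 180.92691040039062), 76.16787719726562) [[534.297  95.088]
 [709.977  51.832]
 [758.766 249.984]
 [583.086 293.239]]
yel [447.186 125.954  60.027] [522.844 392.312 139.379] 154
line 0.25279948 0.9675187 477.82343 211.9496 ang -14.643233
t [-88.012  96.53 ]
lid n [0.72  0.126 0.682] ang 0.8200204954160274 yaw 0.17388213444855447 cnt 2117 1984 ctr [ 643.55  -195.515  147.48 ]
along [-66.617  80.333] across [-94.324 105.787]
edge [ 597.797 -197.733  196.188] hingeend [ 696.536 -180.389   88.744]
jar [219.6, 176.8] [416.912   5.043  53.585]
collar [239.4, 159.9] [400.989 156.972  19.896]
wrench [168.9, 217.2] [ 365.481 -229.719    8.45 ]
top 3590 408 2539 ztop 143.4897005634524
cab ((643.10498046875, 173.22286987304688), (200.48548889160156, 180.7085723876953), 75.39299774169922) [[530.391  99.006]
 [705.259  53.434]
 [755.819 247.439]
 [580.951 293.012]]
yel [447.178 126.752  75.379] [576.067 305.905 142.125] 408
line 0.45725945 0.88933337 479.90942 202.97806 ang -27.210403
t [-80.211  99.807]
lid n [0.721 0.126 0.682] ang 0.8209229524280365 yaw 0.17243930125120063 cnt 2060 1976 ctr [ 637.436 -187.603  152.006]
along [-64.55   85.224] across [-100.899   99.591]
edge [ 594.207 -195.796  199.242] hingeend [ 694.771 -178.281   89.641]
jar [241.4, 248.9] [411.343  31.778  81.63 ]
collar [197.0, 255.9] [390.903 165.79   31.237]
wrench [319.7, 266.7] [ 360.983 -197.726    9.19 ]
```

```bash
python3 -c "
from h import *
s=bot.sense();print(s['ee_rot'],s['tcp_pos'],s['force'],s['width'],bot.tip_reach,s['clock'])"
```

```text
[[-8.93941304e-01  4.48184052e-01 -1.05321809e-05]
 [ 4.48184052e-01  8.93941303e-01 -3.50829536e-05]
 [-6.30846880e-06 -3.60824568e-05 -9.99999999e-01]] [224.09521343 446.96525122 245.2955615 ] [0.09521128 0.25119994 0.28229947] 85.7967577196372 14.0 1.2
```

Request:
arm_command([
  [0,0,0.5,0,0,0],
  [0,0,0.5,0,0,0],
  [0,0,0,0,0,0],
  [0,0,0,0,0,0],
  [0,0,0,0,0,0],
  [0,0,0,0,0,0],
], grip=1)

```text
clock: 1.7
tcp_pos: [224.1, 446.8, 265.1]
ee_rot: [[-0.894, 0.448, -0.0], [0.448, 0.894, -0.0], [0.0, -0.0, -1.0]]
force: [0.9, 0.0, 0.6]
width: 12.2
gripper_force: 0.0
```

Request:
arm_command([
  [0.8,-0.9,0,0,0,0.9],
  [1,-1,0,0,0,0.9],
  [1,-1,0,-0.241,-0.945,0],
  [1,-1,0,-0.241,-0.945,0],
  [1,-1,0,-0.241,-0.945,0],
  [1,-1,0,0,0,0],
  [1,-1,0,0,0,0],
  [1,-1,0,0,0,0],
  [1,-1,0,0,0,0],
  [1,-1,0,0,0,0],
])

```text
clock: 2.53
tcp_pos: [420.5, 247.8, 265.0]
ee_rot: [[-0.91, 0.246, 0.333], [0.231, 0.969, -0.085], [-0.344, -0.001, -0.939]]
force: [-0.5, 0.3, -0.2]
width: -0.0
gripper_force: 0.0
```

Request:
arm_command([
  [0.5,-1,0,0,0,0],
  [0,0,0,0,0,0],
  [0,0,-1,0,0,0],
  [0,0,-1,0,0,0],
  [0,0,-1,0,0,0],
  [0,0,0,0,0,0],
  [0,0,0,0,0,0],
])

```text
clock: 3.12
tcp_pos: [429.0, 228.7, 204.2]
ee_rot: [[-0.911, 0.246, 0.331], [0.23, 0.969, -0.087], [-0.342, -0.003, -0.94]]
force: [-0.2, -0.4, 0.4]
width: 0.0
gripper_force: 0.0
```

Request:
arm_command([
  [0,0,-1,0,0,0],
  [0,0,-1,0,0,0],
  [0,0,-1,0,0,0],
  [0,0,-1,0,0,0],
  [0,0,-0.3,0,0,0],
  [0,0,0,0,0,0],
  [0.48,-0.12,0,0,0,0],
  [0.48,-0.12,0,0,0,0],
  [0.48,-0.12,0,0,0,0],
  [0,0,0,0,0,0],
])

```text
clock: 3.95
tcp_pos: [462.1, 222.1, 121.1]
ee_rot: [[-0.908, 0.248, 0.337], [0.234, 0.969, -0.084], [-0.347, 0.003, -0.938]]
force: [0.3, -0.0, -0.2]
width: 0.3
gripper_force: 0.0
```

```bash
python3 - <<'E'
from h import *
a=[]
for n in ['scene','top']:
    c=cap(n); 
    x0,y0=(200,90) if n=='scene' else (110,150)
    a.append(cv2.resize(c['img'][y0:y0+110,x0:x0+130],(390,330),interpolation=cv2.INTER_CUBIC))
save({'img':np.hstack(a)},'d2.png')
E
```

```text
(no output)
```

View pics/d2.png

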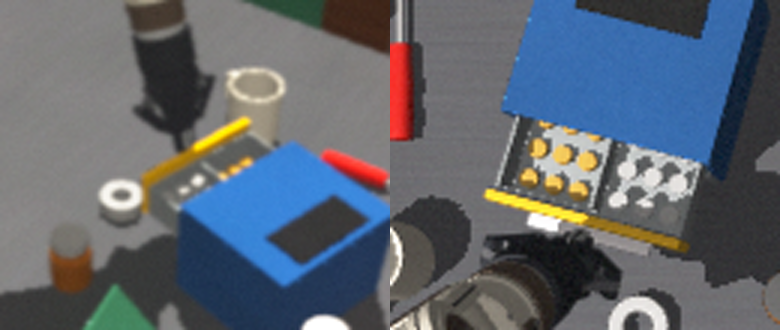

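The tip is outside and just in front of the yellow face, near its middle (crop about (185,140) and (560,225)). Now I push along the runner.

Request:
arm_command([
  [0.29,-0.075,0,0,0,0],
  [0.39,-0.1,0,0,0,0],
  [0.39,-0.1,0,0,0,0],
  [0.39,-0.1,0,0,0,0],
  [0.39,-0.1,0,0,0,0],
  [0.39,-0.1,0,0,0,0],
  [0.39,-0.1,0,0,0,0],
  [0.39,-0.1,0,0,0,0],
  [0.39,-0.1,0,0,0,0],
])

```text
clock: 4.8
tcp_pos: [527.8, 203.7, 119.1]
ee_rot: [[-0.91, 0.247, 0.333], [0.231, 0.969, -0.086], [-0.344, -0.001, -0.939]]
force: [-3.6, -1.3, 1.8]
width: 0.2
gripper_force: 1.3
```

Request:
arm_command([
  [0.2,-0.05,0,0,0,0],
  [0.2,-0.05,0,0,0,0],
  [0.1,-0.025,0,0,0,0],
  [0,0,0,0,0,0],
])

```text
clock: 5.13
tcp_pos: [538.0, 201.9, 119.5]
ee_rot: [[-0.91, 0.247, 0.334], [0.232, 0.969, -0.085], [-0.345, 0.0, -0.939]]
force: [-0.5, 0.7, 0.4]
width: -0.2
gripper_force: 0.0
```

Request:
arm_command([
  [0.1,-0.025,0,0,0,0],
  [0.1,-0.025,0,0,0,0],
  [0,0,0,0,0,0],
])

```text
clock: 5.38
tcp_pos: [541.5, 201.0, 119.5]
ee_rot: [[-0.91, 0.246, 0.334], [0.231, 0.969, -0.085], [-0.345, 0.0, -0.939]]
force: [-0.8, -0.3, -0.3]
width: 0.0
gripper_force: 0.2
```

Request:
arm_command([
  [0.1,-0.025,0,0,0,0],
  [0.1,-0.025,0,0,0,0],
  [0,0,0,0,0,0],
])

```text
clock: 5.63
tcp_pos: [544.0, 200.3, 119.2]
ee_rot: [[-0.911, 0.245, 0.331], [0.23, 0.97, -0.084], [-0.341, 0.0, -0.94]]
force: [-6.3, 1.6, 3.4]
width: -0.0
gripper_force: 3.4
```

Request:
arm_command([
  [0.1,-0.025,0,0,0,0],
  [0.05,-0.0125,0,0,0,0],
  [0,0,0,0,0,0],
  [0,0,0,0,0,0],
])

```text
clock: 5.97
tcp_pos: [544.3, 200.2, 118.7]
ee_rot: [[-0.913, 0.243, 0.327], [0.228, 0.97, -0.082], [-0.337, -0.0, -0.942]]
force: [-16.1, 3.5, 11.1]
width: -0.2
gripper_force: 8.3
```

Firm stop at 16 N with no further travel, so the drawer is home. I back off and rise.

Request:
arm_command([
  [-0.3,0.075,0,0,0,0],
  [-0.9,0.225,0,0,0,0],
  [-0.9,0.225,0,0,0,0],
  [-0.6,0.15,0,0,0,0],
  [0,0,1,0,0,0],
  [0,0,1,0,0,0],
  [0,0,1,0,0,0],
  [0,0,1,0,0,0],
  [0,0,1,0,0,0],
  [0,0,1,0,0,0],
])

```text
clock: 6.8
tcp_pos: [494.4, 212.6, 240.7]
ee_rot: [[-0.91, 0.246, 0.335], [0.231, 0.969, -0.085], [-0.345, 0.0, -0.939]]
force: [0.6, -0.1, 0.2]
width: 0.2
gripper_force: 0.0
```

Request:
arm_command([
  [0,0,1,0,0,0],
  [0,0,1,0,0,0],
  [0,0,0.5,0.241,0.945,0],
  [0,-1,0,0.241,0.945,0],
  [0,-1,0,0.241,0.945,0],
  [0,-1,0,0,0,0.875],
  [0,-1,0,0,0,0.875],
  [0,-1,0,0,0,0.875],
  [0,-1,0,0,0,0.875],
  [0,0,0,0,0,0],
])

```text
clock: 7.63
tcp_pos: [494.6, 89.4, 289.4]
ee_rot: [[-0.986, -0.169, 0.001], [-0.169, 0.986, -0.002], [-0.001, -0.002, -1.0]]
force: [0.7, 0.4, 0.5]
width: -0.2
gripper_force: 0.0
```

```bash
python3 - <<'E'
from h import *
a=[]
for n in ['scene','top']:
    c=cap(n); 
    x0,y0=(190,120) if n=='scene' else (140,110)
    a.append(cv2.resize(c['img'][y0:y0+130,x0:x0+130],(390,390),interpolation=cv2.INTER_CUBIC))
save({'img':np.hstack(a)},'d3.png')
E
```

```text
(no output)
```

View pics/d3.png

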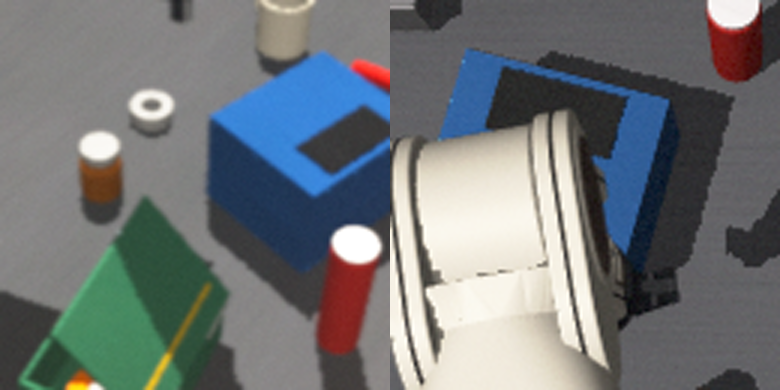

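The drawer front is flush in the scene view, with the lid still raised at crop (145,200)–(225,295). I move over the lid now.

Request:
arm_command([
  [0.4,-1,0,0,0,0],
  [0.4,-1,0,0,0,0],
  [0.4,-1,0,0,0,0],
  [0.4,-1,0,0,0,0],
  [0.5,-1,0,0,0,0],
  [0.5,-1,0,0,0,0],
  [0.5,-1,0,0,0,0],
  [0.5,-1,0,0,0,0],
  [0.5,-1,0,0,0,0],
  [0.5,-1,0,0,0,0],
])

```text
clock: 8.57
tcp_pos: [587.2, -107.2, 289.3]
ee_rot: [[-0.985, -0.171, 0.001], [-0.171, 0.985, 0.0], [-0.001, -0.0, -1.0]]
force: [0.3, -0.2, -0.1]
width: 0.1
gripper_force: 0.0
```

Request:
arm_command([
  [0.5,-1,0,0,0,0],
  [0.5,-1,0,0,0,0],
  [0.5,-1,0,0,0,0],
  [1,-1,0,0,0,0],
  [0,0,-1,0,0,0],
  [0,0,-1,0,0,0],
  [0,0,-0.5,0,0,0],
  [0,0,0,0,0,0],
  [0,0,0,0,0,0],
])

```text
clock: 9.32
tcp_pos: [636.0, -186.5, 238.9]
ee_rot: [[-0.985, -0.171, -0.001], [-0.171, 0.985, 0.0], [0.001, 0.001, -1.0]]
force: [-0.3, -0.2, 0.5]
width: 0.2
gripper_force: 0.0
```

```bash
python3 - <<'E'
from h import *
a=[]
for n in ['scene','top']:
    c=cap(n); 
    x0,y0=(170,140) if n=='scene' else (250,90)
    a.append(cv2.resize(c['img'][y0:y0+130,x0:x0+130],(390,390),interpolation=cv2.INTER_CUBIC))
save({'img':np.hstack(a)},'d4.png')
E
```

```text
(no output)
```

View pics/d4.png

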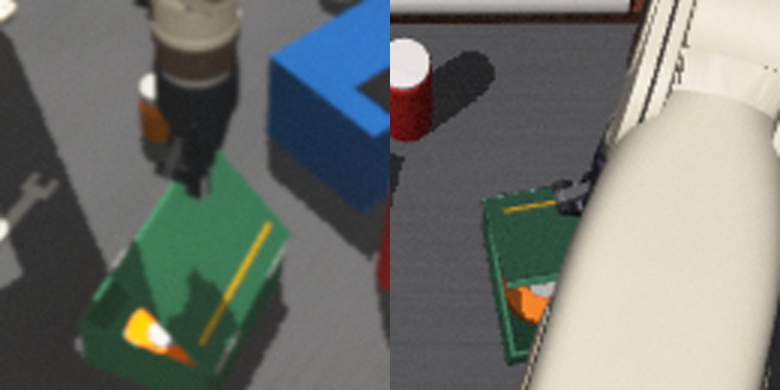

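The tip is over the lid's top face, near mid-width (crop (205,190)), on the hinge side of the free edge. I descend and follow the arc.

Request:
arm_command([
  [-0.25,-0.04,-0.5,0,0,0],
  [-0.25,-0.04,-0.5,0,0,0],
  [0,0,-0.5,0,0,0],
  [0,0,-0.5,0,0,0],
  [0,0,-0.3,0,0,0],
  [0,0,-0.2,0,0,0],
  [0,0,0,0,0,0],
])

```text
clock: 10.0
tcp_pos: [626.1, -188.9, 188.5]
ee_rot: [[-0.985, -0.171, -0.001], [-0.171, 0.985, 0.0], [0.001, 0.0, -1.0]]
force: [-0.4, -0.6, 0.8]
width: 0.3
gripper_force: 0.0
```

Request:
arm_command([
  [-0.26,-0.045,-0.41,0,0,0],
  [-0.26,-0.045,-0.41,0,0,0],
  [-0.26,-0.045,-0.41,0,0,0],
  [0,0,0,0,0,0],
])

```text
clock: 10.33
tcp_pos: [610.1, -192.1, 164.4]
ee_rot: [[-0.985, -0.17, -0.0], [-0.17, 0.985, -0.0], [0.0, -0.0, -1.0]]
force: [0.1, -0.5, -0.3]
width: -0.0
gripper_force: 0.0
```

```bash
cat > lid.py <<'E'
from h import *
c=cap('scene'); V,U=np.mgrid[:384,:512]; W=world(c,U,V,c['depth'])
hsv=cv2.cvtColor(c['img'],cv2.COLOR_RGB2HSV)
m=(c['depth']>0)&(hsv[...,0]>55)&(hsv[...,0]<90)&(hsv[...,1]>90)&(W[...,2]>84)&(W[...,2]<230)&(W[...,1]<0)&(W[...,1]>-400)&(W[...,0]>450)&(W[...,0]<760)
A=W[m];rng=np.random.default_rng(0);b=(0,)
for i in range(500):
    a=A[rng.choice(len(A),3,False)];n=np.cross(a[1]-a[0],a[2]-a[0]);n/=np.linalg.norm(n)+1e-9
    k=(abs((A-a[0])@n)<3).sum()
    if k>b[0]: b=(k,n*np.sign(n[2]))
print(len(A),b,'ang',np.arctan2(np.hypot(*b[1][:2]),b[1][2]),'zmax',np.percentile(A[:,2],98))
E
python3 lid.py
```

```text
2020 (np.int64(1836), array([0.54514376, 0.09239726, 0.83323528])) ang 0.5858629101174961 zmax 167.21473197616413
```

The lid has followed to 0.59 rad, so I continue.

Request:
arm_command([
  [-0.22,-0.04,-0.45,0,0,0],
  [-0.2,-0.04,-0.45,0,0,0],
  [-0.18,-0.03,-0.45,0,0,0],
  [-0.1,-0.02,-0.45,0,0,0],
  [-0.05,-0.01,-0.45,0,0,0],
  [0,0,-0.4,0,0,0],
  [0,0,-0.3,0,0,0],
  [0,0,0,0,0,0],
])

```text
clock: 11.05
tcp_pos: [594.8, -194.2, 103.5]
ee_rot: [[-0.985, -0.17, -0.003], [-0.17, 0.985, 0.001], [0.002, 0.002, -1.0]]
force: [-0.7, 0.5, -0.2]
width: -0.0
gripper_force: 0.0
```

Request:
arm_command([
  [0,0,-0.15,0,0,0],
  [0,0,-0.15,0,0,0],
  [0,0,0,0,0,0],
])

```text
clock: 11.3
tcp_pos: [595.8, -194.3, 102.0]
ee_rot: [[-0.985, -0.171, 0.001], [-0.171, 0.985, -0.0], [-0.001, -0.0, -1.0]]
force: [-4.8, 2.0, 11.1]
width: -0.2
gripper_force: 5.8
```

Request:
arm_command([
  [0,0,-0.08,0,0,0],
  [0,0,0,0,0,0],
  [0,0,0,0,0,0],
])

```text
clock: 11.55
tcp_pos: [595.8, -194.4, 102.0]
ee_rot: [[-0.985, -0.171, 0.002], [-0.171, 0.985, -0.0], [-0.002, -0.001, -1.0]]
force: [-8.0, 1.2, 18.0]
width: -0.2
gripper_force: 8.9
```

Request:
arm_command([
  [0,0,0.4,0,0,0],
  [0,0,1,0,0,0],
  [0,0,1,0,0,0],
  [0,0,1,0,0,0],
  [0,0,1,0,0,0],
  [0,0,1,0,0,0],
  [0,0,1,0,0,0],
  [-1,0,1,0,0,0],
  [-1,0,0,0,0,0],
  [0,0,0,0,0,0],
])

```text
clock: 12.38
tcp_pos: [553.9, -194.6, 248.1]
ee_rot: [[-0.985, -0.17, 0.001], [-0.17, 0.985, -0.001], [-0.001, -0.001, -1.0]]
force: [-0.9, -0.3, -0.4]
width: -0.1
gripper_force: 0.0
```

Request:
arm_command([
  [-1,0,0,0,0,0],
  [-1,0,0,0,0,0],
  [-1,0,0,0,0,0],
  [-1,0,0,0,0,0],
  [-1,0,0,0,0,0],
  [-1,0,0,0,0,0],
  [0,0,0,0,0,0],
  [0,0,0,0,0,0],
])

```text
clock: 13.05
tcp_pos: [435.5, -194.6, 246.3]
ee_rot: [[-0.985, -0.17, 0.001], [-0.17, 0.985, 0.0], [-0.001, -0.0, -1.0]]
force: [1.1, -0.4, 0.3]
width: 0.1
gripper_force: 0.0
```

```bash
python3 lid.py; python3 - <<'E'
from h import *
c=cap('top'); save(c,'top5.png')
V,U=np.mgrid[:384,:512]; W=world(c,U,V,c['depth']);hsv=cv2.cvtColor(c['img'],cv2.COLOR_RGB2HSV)
m=(abs(W[...,2]-134)<12)&(hsv[...,0]>20)&(hsv[...,0]<35)&(hsv[...,1]>130)&(W[...,1]>30)&(W[...,1]<400)&(W[...,0]>400)&(W[...,0]<650)
q=W[m]; print(len(q),(q[:,:2]-[557,195])@[.969,-.247] if len(q)<15 else np.percentile((q[:,:2]-[557,195])@[.969,-.247],[5,50,95]))
E
```

```text
2191 (np.int64(2019), array([0.00378686, 0.00200036, 0.99999083])) ang 0.004282738921940141 zmax 91.62605093889347
0 []
```

View pics/top5.png

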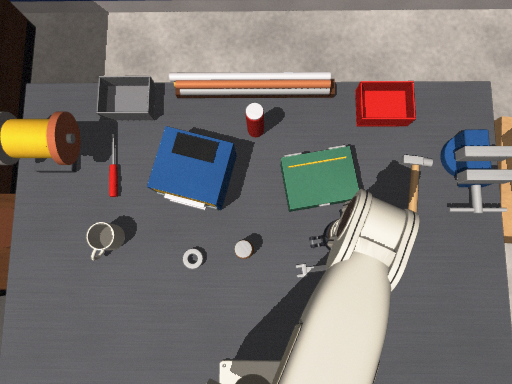

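The lid is flat (0.004 rad). Only the drawer's pull ledge shows, at (185,201), and the loose things are where they were.

```bash
python3 -c "
from station import bot
print(bot.sign_off())"
```

```text
the job is handed in; nothing more can be done
None
```

I closed both stores and handed the job in at about 13 s, though the hand-in call gave no verdict: the drawer was pushed to its stop (about 16 N, no further travel), the lid measured flat at 0.004 rad, and the loose things looked unmoved in the last picture.

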